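# Feel along a cured sealer bead

## Robot

A 6-joint arm with a two-finger parallel gripper is mounted at the origin on the work surface. World frame = base frame: x ahead of the robot, y to its left, z up, the work surface at z = 0. Lengths are in m, angles in rad, forces in N, time in s.
With the tool pointing down it reaches from about 0.35 to 0.975 m from the base axis. Payload 4.9 kg.
Tool frame: the origin (TCP) lies midway between the tips of the shut fingers; the grasp point (between the pads) lies 19 mm behind it; z points along the fingers, y is the line along which they close (so a half turn about z gives the same grasp; the last joint's range is limited). The gripper opens to 85 mm and grips with 20 to 120 N. Pads are 22 mm wide; open, the fingers measure 114 mm over their backs; the gripper's body (76 mm by 85 mm) begins 54 mm behind the grasp point. The pads swing forward as they close: fully open they stand 13 mm farther back than shut.
Start: joints at [-1.327, 0.053, 1.613, -0, 1.476, -0.119], TCP at [0.222, -0.584, 0.231] pointing down, gripper open.
Joint ranges: [-3.01, 3.01], [-1.01, 2.22], [0.06, 2.58], [-1.02, 4.17], [0.09, 2.62], [-3.14, 3.14]. Speed limits (rad/s): [2.57, 2.57, 3.14, 3.14, 3.14, 3.14].

## Interface

Orientations are given as a rotation vector (axis times angle).
In Python, from station import ctrl gives the robot as it stands. The module is installed in compiled form; this text tells all that it offers.
- The arm moves only by the shell command python3 -m handwheel 'ROWS' [OPENING] [FORCE]. ROWS is JSON, a list of rows, each a list of 2 entries, a list of its own where there are three numbers: the shift along the tool's x, y, z in cm, then the turn, a rotation vector about the tool's x, y, z in rad. In form: [[[tx, ty, tz], [ax, ay, az]], ...]. A call has 1 to 5 rows; each row is the pose to reach, as a shift and turn from the pose commanded when the call began, along the tool's axes at that moment; what a row does not reach only later rows make up. A row lasts 1/8 s, in which the tool goes at most 62.5 mm and 10.7 degrees, less where a joint would pass 70% of its speed; a pose out of reach is approached as far as the arm can. A call with a gripper value outside its range is refused whole. OPENING is the gripper's target within -1 to 1 (shut at 1, half-way at 0, fully open at -1), set as the call begins (- or left out, the last holds). The fingers move at their own pace and stop on an object; FORCE is the grip in N (left out, the last holds). Time passes only in rows, so rows that repeat a pose let the fingers close. It gives the time, the measured TCP pose, the force, the opening and the grip force at its end, in the units of the state.
- ctrl.get_obs(): the state, without advancing time (a new reading comes with each control period).
- ctrl.get_image(name): name is "scene" or "top"; returns the picture (420x560x3 uint8, blue, green, red); there is no depth.
- ctrl.calibration(name): a dict with "fx", "fy", "cx", "cy" (pixels), "R" (3x3) and "t" (3): a world point X has camera coordinates R X + t. Camera axes: x right, y down, z forward; pixel columns grow to the right and rows downward; lengths in m; the calibration is good to about 2 mm. A picture is of the moment at which its call begins. calibration takes no time and is no camera call.
- ctrl.finish_job(): hands the job in; it is judged then, once.
Trained networks look in the newest picture that a camera, given by its name, has taken for a name from the list of things; names that differ only in an ending like _2 or _b are one class to them, and where a whole thing is asked for, a point or a joint stands for the part that bears it (a point fixed in the world has none). Each returns a list of dicts, best first, with "score" (0 to 1); they miss things now and then, are a little off and sometimes report something else, mostly with a low value. They report only what shows in the picture. A call takes as long as a camera call. They do not tell look-alikes from the thing itself.
- ctrl.look_for(camera, query): "position" ([column, row] in pixels, amid what is visible of it).
- ctrl.landmark_of(camera, query): "position" ([column, row] in pixels: a listed point, or the origin of a listed thing).
The state is a dict: "t": time; "q": joint angles; "dq": joint speeds; "effort": joint torques, N m; "tool_pos": TCP position; "tool_rot": TCP orientation; "contact_force": force on the tool from outside, world axes, zero at the start; "wrist_torque": the same for the moment, N m; "opening": finger opening in m; "grip_force": force on a finger pad.
Only numpy, scipy, OpenCV 4.12 (cv2) and the standard library are available. Lean on these libraries where they do the work, as an engineer would, in place of code of your own. Each camera call takes 0.05 s, during which the arm holds its last target. There are 200 camera calls.

## Task

Check the white sealer bead on the sprung blue panel by feel: come down on it at the end by the red marker and run the fingertips along it to the end by the yellow marker without lifting off on the way, touching all five black bands in turn. Press only lightly, so that the panel sinks a little on its springs and never comes near its stop, and do not pull it up. Finish clear of the panel, with the jar, cup, block and can left standing where they are.

Things in the scene. Friction and masses are not known exactly. Their poses are not given: they have to be found in the camera images.
- panel (a joint): How far the blue panel has been pushed down on its springs, m: 0 at rest, + down, hard stop at 0.018; negative if it were pulled up. It moves straight up and down without tilting. The springs take about 0.4 N per mm and return it to 0 when let go (well damped). A light touch is 2 to 12 mm; beyond 15 mm is too hard.
- panel_face (a point): Centre of the upper face of the blue painted sheet-metal panel, 150 mm (x) by 260 mm (y), 6 mm thick, level; at rest its face is 58 mm above the bench. It floats on springs over a dark steel base, 200 x 370 x 26 mm, fixed to the bench. Axes: y along the panel's length, z up. A white bead 14 mm wide and 4 mm high winds in a shallow S along its length.
- band_0: Black band no. 0 of 5, about 13 mm long, painted round the white bead; origin: top of the bead at the middle of the band, 62 mm above the bench with the panel at rest. Bands 0 to 4 follow in this order along the bead, 50 to 55 mm apart; 0 and 4 sit near its ends (it goes on 20 mm beyond them). Between neighbouring bands the bead runs straight.
- band_1: Black band no. 1 of 5, about 13 mm long, painted round the white bead; origin: top of the bead at the middle of the band, 62 mm above the bench with the panel at rest. Bands 0 to 4 follow in this order along the bead, 50 to 55 mm apart; 0 and 4 sit near its ends (it goes on 20 mm beyond them). Between neighbouring bands the bead runs straight.
- band_2: Black band no. 2 of 5, about 13 mm long, painted round the white bead; origin: top of the bead at the middle of the band, 62 mm above the bench with the panel at rest. Bands 0 to 4 follow in this order along the bead, 50 to 55 mm apart; 0 and 4 sit near its ends (it goes on 20 mm beyond them). Between neighbouring bands the bead runs straight.
- band_3: Black band no. 3 of 5, about 13 mm long, painted round the white bead; origin: top of the bead at the middle of the band, 62 mm above the bench with the panel at rest. Bands 0 to 4 follow in this order along the bead, 50 to 55 mm apart; 0 and 4 sit near its ends (it goes on 20 mm beyond them). Between neighbouring bands the bead runs straight.
- band_4: Black band no. 4 of 5, about 13 mm long, painted round the white bead; origin: top of the bead at the middle of the band, 62 mm above the bench with the panel at rest. Bands 0 to 4 follow in this order along the bead, 50 to 55 mm apart; 0 and 4 sit near its ends (it goes on 20 mm beyond them). Between neighbouring bands the bead runs straight.
- red_marker: Red cylinder, diameter 32 mm, 30 mm high, fixed on the base beyond one end of the panel, about 58 mm past the last band; its top is 56 mm above the bench. The bead's end next to it (band 0 or band 4) is the starting end. Origin: centre of its underside.
- yellow_marker: Yellow cylinder of the same size, fixed beyond the other end of the panel: the finishing end. Origin: centre of its underside.
- jar_mid (a point): Bystander: small tint jar, black cap, 52 mm diameter, 75 mm high, loose on the bench beyond the panel; point at half height. Leave alone.
- cup_mid (a point): Bystander: white mixing cup, 68 mm across the rim, 70 mm high, loose on the bench beyond the panel; point at half height. Leave alone.
- block_mid (a point): Bystander: orange sanding block 60 x 110 x 35 mm, loose on the bench to one side of the base; point at its centre. Leave alone.
- can_mid (a point): Bystander: primer can with a green label, 66 mm diameter, 170 mm high, loose on the bench to the other side of the base; point at half height. Leave alone.
There are look-alikes about, which are no part of the job. Leave any green, pink or turquoise look-alike of the part that bears block_mid alone.

How it is judged:
On the way, in this order (a step that is already met when the one before it is completed fails the run):
1. the fingertips touch black band number 1, counted from the red marker's end (((horizontal distance between red_marker and band_0 below 0.12 m and contact force between the fingers and band_0 above 0.15 N) or (horizontal distance between red_marker and band_4 below 0.12 m and contact force between the fingers and band_4 above 0.15 N))), for 0.02 s.
2. the fingertips touch black band number 2, counted from the red marker's end (((horizontal distance between red_marker and band_0 below 0.12 m and contact force between the fingers and band_1 above 0.15 N) or (horizontal distance between red_marker and band_4 below 0.12 m and contact force between the fingers and band_3 above 0.15 N))), for 0.02 s.
3. the fingertips touch black band number 3, counted from the red marker's end (((horizontal distance between red_marker and band_0 below 0.12 m and contact force between the fingers and band_2 above 0.15 N) or (horizontal distance between red_marker and band_4 below 0.12 m and contact force between the fingers and band_2 above 0.15 N))), for 0.02 s.
4. the fingertips touch black band number 4, counted from the red marker's end (((horizontal distance between red_marker and band_0 below 0.12 m and contact force between the fingers and band_3 above 0.15 N) or (horizontal distance between red_marker and band_4 below 0.12 m and contact force between the fingers and band_1 above 0.15 N))), for 0.02 s.
5. the fingertips touch black band number 5, counted from the red marker's end (((horizontal distance between red_marker and band_0 below 0.12 m and contact force between the fingers and band_4 above 0.15 N) or (horizontal distance between red_marker and band_4 below 0.12 m and contact force between the fingers and band_0 above 0.15 N))), for 0.02 s.
At the end, for the whole second after the job is handed in: All five bands have been touched in order from the red end to the yellow end; the panel is back at rest (within 2 mm), and the jar, cup, block and can stand upright within 15 mm of where they were (value of joint panel between -0.002 and 0.002 m and distance of each of jar_mid, cup_mid, block_mid, can_mid from where it was at the start of the episode below 0.015 m and angle between each of jar_mid, cup_mid, block_mid, can_mid's own z axis and vertical below 0.1 rad).
It fails at once if the fingertips lift off the bead half-way: they hang some 8 to 30 mm above the middle of the bead with the panel not pressed (value of joint panel below 0.0008 m and z of the grasp point in the frame of panel_face between 0.031 and 0.053 m and x of the grasp point in the frame of panel_face between -0.05 and 0.05 m and y of the grasp point in the frame of panel_face between -0.06 and 0.06 m).
It fails at once if the panel is pressed down more than 15 mm (value of joint panel above 0.015 m).
It fails at once if the panel is pulled up more than 4 mm (value of joint panel below -0.004 m).
It fails at once if the jar, cup, block or can is shifted more than 20 mm, lifted or tipped (distance of any of jar_mid, cup_mid, block_mid, can_mid from where it was at the start of the episode above 0.02 m or angle between any of jar_mid, cup_mid, block_mid, can_mid's own z axis and vertical above 0.3 rad).
It also fails if it takes over 48 s, if anything falls off the work surface, if the arm or the gripper's body presses on something with over 40 N, if the wrist force passes 120 N, or if a joint passes its speed limit or range.

## Working session

There is one attempt and no reset: what is moved stays moved. The work goes in short steps, Python scripts to look and compute and a shell command to move; the robot and the scene stay as the last step left them, time stands still between calls to the robot, and variables do not carry over. Pictures are saved under pics/ and viewed, at most 10 in all, crops included, and the job is handed in when it is done.

```bash
mkdir -p pics; cat > h.py <<'E'
import numpy as np, cv2
from station import ctrl
from scipy.spatial.transform import Rotation as Ro
def back(cam,px,z):
    c=ctrl.calibration(cam); R=np.array(c["R"]);t=np.array(c["t"])
    d=R.T@np.array([(px[0]-c["cx"])/c["fx"],(px[1]-c["cy"])/c["fy"],1]); o=-R.T@t
    return o+d*(z-o[2])/d[2]
E
python3 - <<'E'
from h import *
a=ctrl.get_image("top");b=ctrl.get_image("scene")
cv2.imwrite("pics/top.png",a);cv2.imwrite("pics/scene.png",b)
Z=dict(band_0=.062,band_1=.062,band_2=.062,band_3=.062,band_4=.062,red_marker=.026,yellow_marker=.026,panel_face=.058,jar_mid=.0375,cup_mid=.035,block_mid=.0175,can_mid=.085)
for n,z in Z.items():
  for cam in("top","scene"):
    for r in ctrl.landmark_of(cam,n)[:3]: print(n,cam,np.round(r["score"],2),np.round(r["position"]),np.round(back(cam,r["position"],z),3))
o=ctrl.get_obs();print(o["t"],o["tool_pos"],o["tool_rot"],o["opening"],Ro.from_rotvec(o["tool_rot"]).as_matrix().round(3))
E
```

```text
band_0 top 0.57 [300. 239.] [ 0.524 -0.066  0.062]
band_0 top 0.47 [322. 234.] [ 0.535 -0.127  0.062]
band_0 top 0.46 [249. 216.] [0.586 0.072 0.062]
band_0 scene 0.6 [286. 211.] [0.569 0.017 0.062]
band_0 scene 0.21 [214. 237.] [ 0.692 -0.167  0.062]
band_1 top 0.57 [300. 239.] [ 0.524 -0.066  0.062]
band_1 top 0.47 [322. 234.] [ 0.535 -0.127  0.062]
band_1 top 0.46 [249. 216.] [0.586 0.072 0.062]
band_1 scene 0.6 [286. 211.] [0.569 0.017 0.062]
band_1 scene 0.21 [214. 237.] [ 0.692 -0.167  0.062]
band_2 top 0.57 [300. 239.] [ 0.524 -0.066  0.062]
band_2 top 0.47 [322. 234.] [ 0.535 -0.127  0.062]
band_2 top 0.46 [249. 216.] [0.586 0.072 0.062]
band_2 scene 0.6 [286. 211.] [0.569 0.017 0.062]
band_2 scene 0.21 [214. 237.] [ 0.692 -0.167  0.062]
band_3 top 0.57 [300. 239.] [ 0.524 -0.066  0.062]
band_3 top 0.47 [322. 234.] [ 0.535 -0.127  0.062]
band_3 top 0.46 [249. 216.] [0.586 0.072 0.062]
band_3 scene 0.6 [286. 211.] [0.569 0.017 0.062]
band_3 scene 0.21 [214. 237.] [ 0.692 -0.167  0.062]
band_4 top 0.57 [300. 239.] [ 0.524 -0.066  0.062]
band_4 top 0.47 [322. 234.] [ 0.535 -0.12
[... 603 characters left out ...]
top 0.64 [334. 185.] [ 0.679 -0.165  0.035]
cup_mid scene 0.67 [216. 241.] [ 0.674 -0.167  0.035]
block_mid top 0.89 [128. 185.] [0.685 0.421 0.018]
block_mid top 0.72 [170. 276.] [0.428 0.287 0.018]
block_mid top 0.69 [112. 283.] [0.409 0.442 0.018]
block_mid scene 0.88 [432. 252.] [0.692 0.404 0.017]
block_mid scene 0.73 [431. 224.] [0.56  0.444 0.017]
block_mid scene 0.71 [370. 201.] [0.435 0.288 0.017]
can_mid top 0.94 [465. 239.] [ 0.519 -0.499  0.085]
can_mid scene 0.59 [105. 195.] [ 0.523 -0.514  0.085]
1.3 [ 0.22178317 -0.58428011  0.23128018] [-3.08999693e+00 -5.66726173e-01  2.42468442e-05] 0.08516004228091541 [[ 0.935  0.355 -0.   ]
 [ 0.355 -0.935  0.   ]
 [-0.    -0.    -1.   ]]
```

```bash
python3 - <<'E'
from h import *
a=cv2.imread("pics/top.png");b=cv2.imread("pics/scene.png")
ca=cv2.resize(a[185:285,205:365],None,fx=5,fy=5,interpolation=cv2.INTER_CUBIC)[:300+0]
ca=cv2.resize(a[200:268,215:350],(800,403),interpolation=cv2.INTER_CUBIC)
cv2.imwrite("pics/topc.png",ca)
cv2.imwrite("pics/scenec.png",cv2.resize(b[170:270,190:350],(800,500),interpolation=cv2.INTER_CUBIC))
E
```

```text
(no output)
```

View pics/top.png

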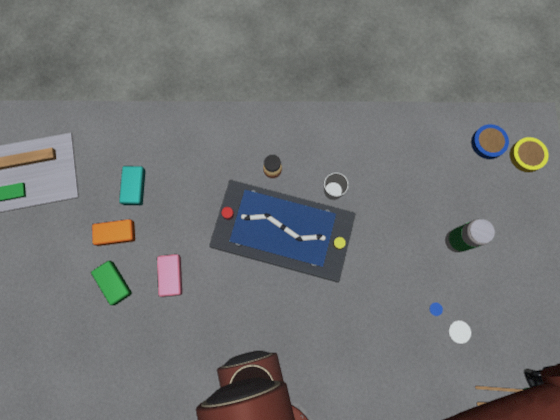

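View pics/topc.png

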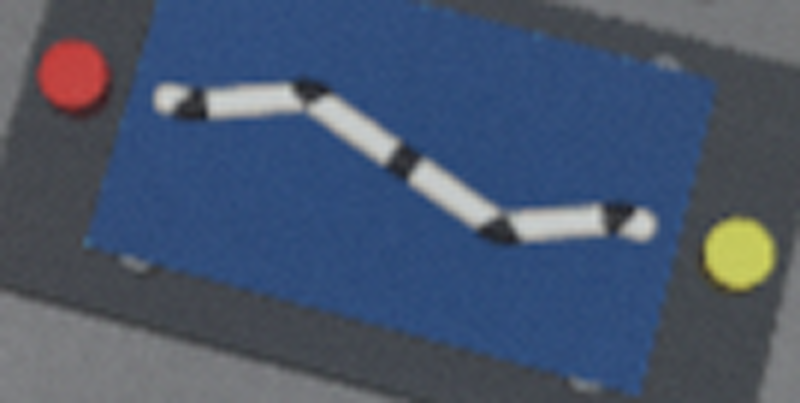

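View pics/scenec.png

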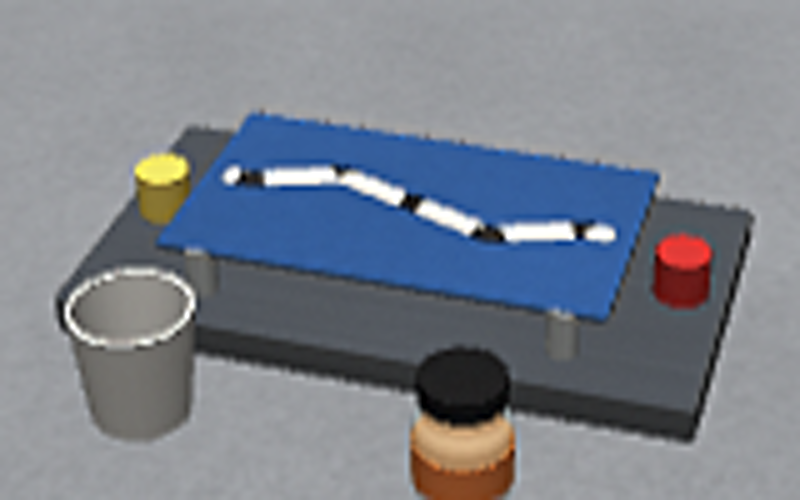

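The top view shows the panel with the bead; in the 5.93x crop, the bands from the red end are at about (190,103), (310,92), (404,161), (499,231) and (617,219), with red at (73,75) and yellow at (740,253). The scene crop agrees, with the jar and cup behind the panel. The orange block in the full picture is at (112,232). The teal, green and pink ones are look-alikes, and all of them are well clear.

```bash
python3 - <<'E'
from h import *
T=np.array([(190,103),(310,92),(404,161),(499,231),(617,219)])/5.926+[215,200]-.4
S=np.array([(581,231),(488,235),(411,202),(342,173),(252,178)])/5+[190,170]-.4
A=np.array([back("top",p,.062) for p in T]);B=np.array([back("scene",p,.062) for p in S])
print((A*1000).round(),(B*1000).round(),sep="\n")
M=(A+B)/2;print((M*1000).round(),np.linalg.norm(np.diff(A,axis=0),axis=1),np.linalg.norm(np.diff(B,axis=0),axis=1))
for n,p in(("red",(73,75)),("yel",(740,253))): print(n,back("top",np.array(p)/5.926+[215,200]-.4,.056))
for cam in("top","scene"):
  c=ctrl.calibration(cam);print(cam,-np.array(c["R"]).T@c["t"])
E
```

```text
[[ 583.   77.   62.]
 [ 588.   23.   62.]
 [ 556.  -20.   62.]
 [ 524.  -63.   62.]
 [ 529. -117.   62.]]
[[ 591.   74.   62.]
 [ 596.   22.   62.]
 [ 562.  -23.   62.]
 [ 532.  -64.   62.]
 [ 538. -116.   62.]]
[[ 587.   76.   62.]
 [ 592.   22.   62.]
 [ 559.  -22.   62.]
 [ 528.  -64.   62.]
 [ 534. -117.   62.]] [0.05502361 0.05357355 0.05360259 0.0537564 ] [0.05242093 0.05517631 0.05153903 0.05264584]
red [0.59693638 0.13182889 0.056     ]
yel [ 0.5144495  -0.17282684  0.056     ]
top [ 0.33954888 -0.01064732  1.25825446]
scene [1.47726496 0.01471422 0.66186734]
```

```bash
cat >> h.py <<'E'
W=np.array([[587,76],[592,22],[559,-22],[528,-64],[534,-117]])/1000
def to(x,y,z):
    o=ctrl.get_obs();R=Ro.from_rotvec(o["tool_rot"]).as_matrix()
    print("t",round(o["t"],2),"pos",np.round(o["tool_pos"],4),"F",np.round(o["contact_force"],2),"yaw_y",np.degrees(np.arctan2(R[1,1],R[0,1])).round(1),"shift cm",(R.T@(np.array([x,y,z])-o["tool_pos"])*100).round(2))
E
python3 -m handwheel '[[[57.7,-48.9,3],[0,0,0.627]],[[57.7,-48.9,3],[0,0,0.627]],[[57.7,-48.9,3],[0,0,0.627]],[[57.7,-48.9,3],[0,0,0.627]],[[57.7,-48.9,3],[0,0,0.627]]]' 1 40
python3 -c "
from h import *
to(.588,.080,.15)"
```

```text
t: 1.92
tool_pos: [0.3727, -0.3109, 0.2192]
tool_rot: [3.114, -0.415, 0.001]
contact_force: [0.6, -0.5, -0.0]
opening: 0.0001
grip_force: 0.0
t 1.93 pos [ 0.3727 -0.3109  0.2192] F [ 0.59 -0.54 -0.01] yaw_y -105.2 shift cm [ 10.52 -43.37   6.91]
```

```bash
python3 -m handwheel '[[[10.5,-43.4,6.9],[0,0,0]],[[10.5,-43.4,6.9],[0,0,0]],[[10.5,-43.4,6.9],[0,0,0]],[[10.5,-43.4,6.9],[0,0,0]],[[10.5,-43.4,6.9],[0,0,0]]]'
python3 -c "
from h import *
to(.588,.080,.1)"
```

```text
t: 2.55
tool_pos: [0.5214, -0.0399, 0.1715]
tool_rot: [3.114, -0.413, 0.002]
contact_force: [2.0, -1.1, 0.6]
opening: -0.0004
grip_force: 0.0
t 2.55 pos [ 0.5214 -0.0399  0.1715] F [ 1.96 -1.15  0.65] yaw_y -105.1 shift cm [  3.29 -13.31   7.15]
```

```bash
python3 -m handwheel '[[[1.6,-6.2,2],[0,0,0]],[[3.3,-12.3,4],[0,0,0]],[[3.3,-13.3,6.5],[0,0,0]],[[3.3,-13.3,7.15],[0,0,0]],[[3.3,-13.3,7.15],[0,0,0]]]'
python3 - <<'E'
from h import *
cv2.imwrite("pics/t2.png",np.vstack([cv2.resize(ctrl.get_image("top")[180:270,205:365],(528,297),interpolation=2),cv2.resize(ctrl.get_image("scene")[170:260,190:350],(528,297),interpolation=2)]))
to(.587,.078,.07)
E
```

```text
t: 3.18
tool_pos: [0.5867, 0.0773, 0.0995]
tool_rot: [3.114, -0.414, -0.002]
contact_force: [1.0, -0.3, 1.0]
opening: 0.0
grip_force: 0.0
t 3.27 pos [0.5877 0.0769 0.1012] F [0.97 0.02 0.1 ] yaw_y -105.2 shift cm [-0.1  -0.08  3.11]
```

View pics/t2.png

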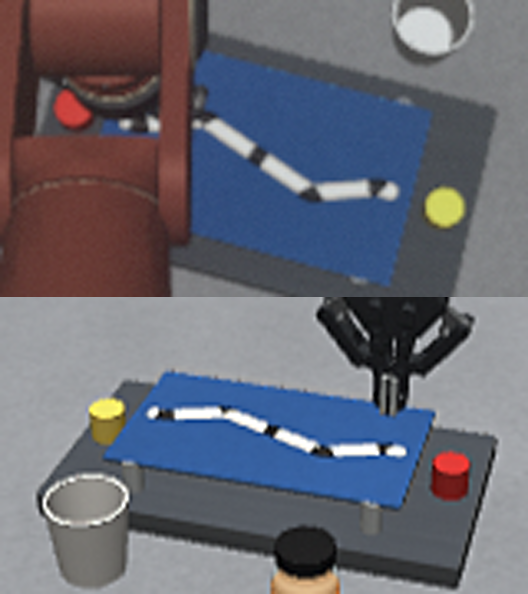

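The shut fingertips are at about (388,410) in the lower half, straight above the first band at (388,450). The next script checks the camera bias against the known TCP before descending.

```bash
python3 - <<'E'
from h import *
c=ctrl.calibration("scene");o=ctrl.get_obs()
q=np.array(c["R"])@o["tool_pos"]+c["t"];print(c["fx"]*q[0]/q[2]+c["cx"],c["fy"]*q[1]/q[2]+c["cy"],"seen 307.6-.4 204.2-.4")
E
python3 -m handwheel '[[[0,0,1.5],[0,0,0]],[[0,0,2.5],[0,0,0]],[[0,0,3],[0,0,0]],[[0,0,3.3],[0,0,0]],[[0,0,3.3],[0,0,0]]]'
python3 -c "
from h import *
to(.587,.076,.062)"
```

```text
307.4446176675501 203.40965863651024 seen 307.6-.4 204.2-.4
t: 3.9
tool_pos: [0.5871, 0.078, 0.0666]
tool_rot: [3.114, -0.414, -0.001]
contact_force: [0.1, -0.6, -1.9]
opening: -0.0002
grip_force: 0.0
t 3.9 pos [0.5871 0.078  0.0666] F [ 0.13 -0.63 -1.9 ] yaw_y -105.1 shift cm [0.04 0.19 0.46]
```

```bash
python3 -m handwheel '[[[0,0,0],[0,0,0]],[[0,0,0],[0,0,0]]]'; python3 -m handwheel '[[[0,0,0.4],[0,0,0]],[[0,0,0.8],[0,0,0]],[[0,0,0.8],[0,0,0]],[[0,0,0.8],[0,0,0]]]'
python3 -m handwheel '[[[0,0,0],[0,0,0]],[[0,0,0],[0,0,0]]]'
python3 -c "
from h import *
to(.587,.076,.057)"
```

```text
t: 4.15
tool_pos: [0.5874, 0.078, 0.0672]
tool_rot: [-3.114, 0.414, -0.001]
contact_force: [0.2, 0.3, 1.2]
opening: -0.0
grip_force: 0.0
t: 4.65
tool_pos: [0.5872, 0.078, 0.0589]
tool_rot: [-3.114, 0.414, -0.0]
contact_force: [0.4, 0.2, 0.8]
opening: -0.0004
grip_force: 0.7
t: 4.9
tool_pos: [0.5872, 0.0779, 0.0589]
tool_rot: [-3.114, 0.414, -0.0]
contact_force: [0.4, -0.3, 1.0]
opening: 0.0
grip_force: 0.7
t 4.9 pos [0.5872 0.0779 0.0589] F [ 0.42 -0.34  0.95] yaw_y -105.1 shift cm [0.03 0.19 0.19]
```

```bash
python3 -m handwheel '[[[0,0,0.2],[0,0,0]],[[0,0,0.35],[0,0,0]],[[0,0,0.35],[0,0,0]],[[0,0,0.35],[0,0,0]]]'
python3 -c "
from h import *
for w in W: to(*w,.0555)"
```

```text
t: 5.4
tool_pos: [0.5873, 0.0779, 0.0554]
tool_rot: [-3.114, 0.414, -0.0]
contact_force: [-0.6, -0.0, 2.6]
opening: -0.0001
grip_force: 1.4
t 5.4 pos [0.5873 0.0779 0.0554] F [-0.58 -0.03  2.64] yaw_y -105.1 shift cm [ 0.02  0.19 -0.01]
t 5.4 pos [0.5873 0.0779 0.0554] F [-0.58 -0.03  2.64] yaw_y -105.1 shift cm [ 1.92  5.28 -0.01]
t 5.4 pos [0.5873 0.0779 0.0554] F [-0.58 -0.03  2.64] yaw_y -105.1 shift cm [-1.200e-01  1.039e+01 -1.000e-02]
t 5.4 pos [0.5873 0.0779 0.0554] F [-0.58 -0.03  2.64] yaw_y -105.1 shift cm [-2.010e+00  1.525e+01 -1.000e-02]
t 5.4 pos [0.5873 0.0779 0.0554] F [-0.58 -0.03  2.64] yaw_y -105.1 shift cm [-5.000e-02  2.021e+01 -1.000e-02]
```

```bash
python3 -m handwheel '[[[0.4,1.2,0],[0,0,0]],[[0.8,2.2,0],[0,0,0]],[[1.2,3.2,0],[0,0,0]],[[1.5,4.2,0],[0,0,0]],[[1.9,5.3,0],[0,0,0]]]'
python3 -m handwheel '[[[0,0,0],[0,0,0]],[[0,0,0],[0,0,0]]]'
python3 -c "
from h import *
for w in W[1:]: to(*w,.0555)"
```

```text
t: 6.02
tool_pos: [0.5917, 0.0211, 0.0553]
tool_rot: [-3.114, 0.414, 0.0]
contact_force: [-0.5, 2.1, 2.3]
opening: 0.0005
grip_force: 1.4
t: 6.28
tool_pos: [0.5918, 0.0209, 0.0554]
tool_rot: [3.113, -0.414, 0.001]
contact_force: [0.3, -0.7, 2.8]
opening: -0.0001
grip_force: 1.4
t 6.28 pos [0.5918 0.0209 0.0554] F [ 0.32 -0.69  2.84] yaw_y -105.1 shift cm [-0.01 -0.11 -0.02]
t 6.28 pos [0.5918 0.0209 0.0554] F [ 0.32 -0.69  2.84] yaw_y -105.1 shift cm [-2.04  5.   -0.01]
t 6.28 pos [0.5918 0.0209 0.0554] F [ 0.32 -0.69  2.84] yaw_y -105.1 shift cm [-3.94  9.86 -0.  ]
t 6.28 pos [0.5918 0.0209 0.0554] F [ 0.32 -0.69  2.84] yaw_y -105.1 shift cm [-1.970e+00  1.482e+01  1.000e-02]
```

Still on the bead (2.8 N). Continuing.

```bash
python3 -m handwheel '[[[-0.4,1,0],[0,0,0]],[[-0.8,2,0],[0,0,0]],[[-1.2,3,0],[0,0,0]],[[-1.6,4,0],[0,0,0]],[[-2,5,0],[0,0,0]]]'
python3 -m handwheel '[[[0,0,0],[0,0,0]],[[0,0,0],[0,0,0]]]'
python3 - <<'E'
from h import *
cv2.imwrite("pics/s3.png",cv2.resize(ctrl.get_image("scene")[170:260,190:350],(640,360),interpolation=2))
for w in W[2:]: to(*w,.0555)
E
```

```text
t: 6.9
tool_pos: [0.5588, -0.0218, 0.0554]
tool_rot: [-3.114, 0.414, -0.0]
contact_force: [1.4, 1.9, 2.3]
opening: 0.0002
grip_force: 1.4
t: 7.15
tool_pos: [0.5587, -0.0219, 0.055]
tool_rot: [3.113, -0.414, -0.002]
contact_force: [-0.5, -2.2, 2.7]
opening: -0.0
grip_force: 1.5
t 7.2 pos [ 0.5588 -0.0217  0.055 ] F [-1.4  -2.13  2.26] yaw_y -105.1 shift cm [ 0.03  0.02 -0.05]
t 7.2 pos [ 0.5588 -0.0217  0.055 ] F [-1.4  -2.13  2.26] yaw_y -105.1 shift cm [-1.87  4.89 -0.04]
t 7.2 pos [ 0.5588 -0.0217  0.055 ] F [-1.4  -2.13  2.26] yaw_y -105.1 shift cm [ 0.09  9.85 -0.04]
```

View pics/s3.png

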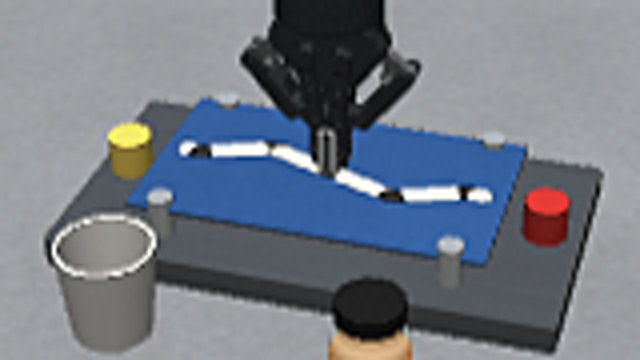

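The fingertips sit on the middle band at about (327,172) in the crop. The panel has sunk a few mm and the cup and jar are untouched. Next I run to band 4, then band 5.

```bash
python3 -m handwheel '[[[-0.4,1,0],[0,0,0]],[[-0.8,2,0],[0,0,0]],[[-1.2,3,0],[0,0,0]],[[-1.6,4,0],[0,0,0]],[[-1.9,4.9,0],[0,0,0]]]'
python3 -m handwheel '[[[0,0,0],[0,0,0]],[[0,0,0],[0,0,0]]]'
python3 -c "
from h import *
for w in W[3:]: to(*w,.0555)"
```

```text
t: 7.82
tool_pos: [0.5277, -0.0641, 0.0553]
tool_rot: [-3.114, 0.414, -0.0]
contact_force: [0.9, 1.6, 3.3]
opening: 0.0001
grip_force: 1.4
t: 8.07
tool_pos: [0.5276, -0.0642, 0.0551]
tool_rot: [3.113, -0.414, -0.002]
contact_force: [-0.1, -2.4, 2.8]
opening: 0.0001
grip_force: 1.4
t 8.07 pos [ 0.5276 -0.0642  0.0551] F [-0.15 -2.4   2.83] yaw_y -105.1 shift cm [ 0.03 -0.03 -0.04]
t 8.07 pos [ 0.5276 -0.0642  0.0551] F [-0.15 -2.4   2.83] yaw_y -105.1 shift cm [ 2.    4.93 -0.03]
```

```bash
python3 -m handwheel '[[[0.4,1,0],[0,0,0]],[[0.8,2,0],[0,0,0]],[[1.2,3,0],[0,0,0]],[[1.6,4,0],[0,0,0]],[[2,5,0],[0,0,0]]]'
python3 -m handwheel '[[[0,0,0],[0,0,0]],[[0,0,0],[0,0,0]],[[0.1,0.4,0],[0,0,0]],[[0.2,0.7,0],[0,0,0]],[[0.2,0.7,0],[0,0,0]]]'
python3 - <<'E'
from h import *
cv2.imwrite("pics/s4.png",cv2.resize(ctrl.get_image("scene")[170:260,190:350],(640,360),interpolation=2))
to(*W[4],.0555)
E
```

```text
t: 8.7
tool_pos: [0.5345, -0.1178, 0.0553]
tool_rot: [-3.114, 0.414, 0.0]
contact_force: [-0.3, 2.0, 3.2]
opening: 0.0001
grip_force: 1.4
t: 9.32
tool_pos: [0.5344, -0.1241, 0.0552]
tool_rot: [-3.114, 0.414, 0.001]
contact_force: [0.1, 1.3, 1.4]
opening: -0.0
grip_force: 1.4
t 9.38 pos [ 0.5344 -0.1241  0.0552] F [0.09 0.45 2.  ] yaw_y -105.1 shift cm [-0.22 -0.68 -0.03]
```

View pics/s4.png

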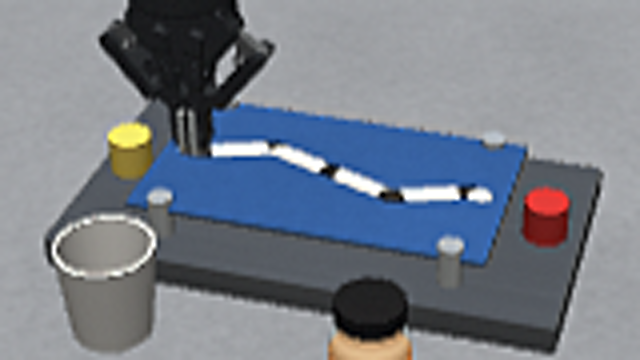

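The fingertips cover the last band at about (190,150) and are still pressing. Now I lift straight up, clear of the panel.

```bash
python3 -m handwheel '[[[0,0,-0.5],[0,0,0]],[[0,0,-1.5],[0,0,0]],[[0,0,-4],[0,0,0]],[[0,0,-8],[0,0,0]],[[0,0,-12],[0,0,0]]]'
python3 -m handwheel '[[[0,0,0],[0,0,0]],[[0,0,0],[0,0,0]],[[0,0,0],[0,0,0]],[[0,0,0],[0,0,0]]]'
python3 - <<'E'
from h import *
cv2.imwrite("pics/s5.png",ctrl.get_image("scene"))
E
```

```text
t: 10.0
tool_pos: [0.534, -0.1244, 0.1765]
tool_rot: [3.114, -0.414, -0.001]
contact_force: [1.2, -0.4, 0.1]
opening: -0.0004
grip_force: 0.0
t: 10.5
tool_pos: [0.5337, -0.1241, 0.1738]
tool_rot: [-3.114, 0.414, 0.004]
contact_force: [-1.1, 0.4, 0.3]
opening: -0.0002
grip_force: 0.0
```

View pics/s5.png

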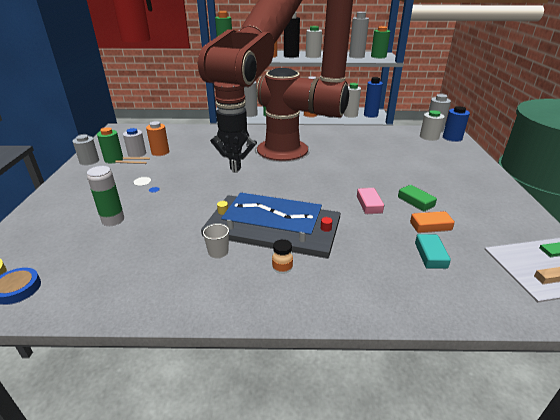

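The tool is clear at (235,165), the panel is back up, and the jar (283,256), cup (216,240), can (104,195) and orange block (432,222) are standing in place. Handing in.

```bash
python3 -c "
from station import ctrl
print(ctrl.finish_job())"
```

```text
the job is handed in; nothing more can be done
None
```

I ran the fingertips along the bead from the red end to the yellow end over all five bands in one light pass (about 6.5 mm down, 2–3 N). I then lifted clear with the jar, cup, block and can still standing in place, and handed the job in at about 10.5 s; no verdict came back.

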